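Register a circuit board in the bench vise and clamp it with the cam lever

TASK

The circuit board lies loose between the open jaws of the board vise and sticks out towards the robot. With a fingertip, slide it along the jaws until its far edge is up against the steel end stop, then push the vise's cam lever right round to its closed stop so that the jaws clamp the board there. Only push: do not lift the board, and leave the other things on the bench where they are.

Things in the scene. Friction and masses are not known exactly. Their poses are not given: they have to be found in the camera images.
- vise: Heavy dark steel board vise on rubber feet; does not shift. Origin on the bench under its middle; X along the jaws, away from the robot, to the end stop; Y to the fixed jaw; Z up. Base slab 22 mm high, X -65 to 65, Y -112 to 78. Both jaws: X -55 to 55, tops 61 mm. The board lies on their 12 mm wide ledges, 50 mm above the bench; below the gap two guide rods along Y at X -38 and 38, tops at 39 mm.
- end_stop (a point): Face of the steel end stop that the far edge of the board must meet, at X 50, Y 0 in the vise frame, at the height of the board's mid thickness; the stop plate stands from 44 to 62 mm above the bench.
- fixed_facing: Rubber facing of the fixed jaw (jaw Y 35 to 57 in the vise frame), 110 x 4 x 11 mm, fixed to the vise; origin at the middle of its underside, 37 mm to +Y of the vise's middle, 50 mm above the bench.
- moving_facing: Rubber facing of the moving jaw (jaw Y -39 to -62 when open), 110 x 4 x 11 mm, springy (6 N per mm, 6 N preload); origin at the middle of its underside, 41 mm to -Y of the vise's middle with the lever open. The open gap between the facings is 74 mm, 4 mm wider than the board; the closing lever drives the moving jaw up to 6 mm.
- clamp_lever (a joint): Cam lever angle about the vertical pivot, rad. 0 = open, arm pointing to the vise's -Y, straight out from the jaws. Grows anticlockwise seen from above; 1.57 = closed against its stop, arm pointing to the vise's +X. Starts between 0 and 0.35. It stays where it is left; friction about 0.22 N m, so about 4 N pushed 60 mm from the pivot.
- lever_pivot (a point): Point on the lever's pivot axis at mid height of the arm, 68 mm above the bench; at X 0, Y -85 in the vise frame, on a cam block outside the moving jaw (block X -57 to 57, Y -74 to -108, 43 mm high). The cam disc on the block reaches up to 58 mm high within 29 mm of the pivot; the hub, 26 mm across, up to 82 mm.
- lever_ball (a point): Centre of the black ball (22 mm across) at the end of the lever, 85 mm from the pivot axis, 68 mm above the bench. The steel arm between hub and ball is a straight bar 12 mm wide, from 62 to 74 mm above the bench, with free air beneath it outside the cam block.
- board: Circuit board with small parts soldered on it, 110 x 70 x 3 mm (parts up to 10 mm above it), 100 g, lying on the ledges of the jaws. Origin at the middle of its underside, X along its length to the far edge, Z up. It starts 12 to 35 mm short of the end stop and slides with about 1 N.
- board_near_edge (a point): Middle of the board's short edge nearest the robot (vertical face, 3 mm high), at mid thickness.
- board_far_edge (a point): Middle of the board's far short edge, at mid thickness.
- tinner: Squat stainless tip-tinner pot, 47 mm across, 24 mm high, standing loose by the vise; origin under its middle. Bystander.
- flux: Small amber flux bottle, 32 mm across, 75 mm high, loose; origin under its middle. Bystander.
- tweezers: Steel tweezers lying flat, 125 mm long, 6 mm high, loose. Bystander.
- solder_reel: Reel of solder standing on its flange, 54 mm across, 36 mm high, loose; origin under its middle. Bystander.
- pickup_pen: Blue vacuum pickup pen with a brass tip, lying, 155 mm long, 13 mm thick, loose; origin under its middle. Bystander.
- iron_holder: Silver soldering iron in a coiled holder on a 100 x 70 mm cast base, about 165 mm high, loose; the handle leans to the base's +X and ends about 145 mm from its middle. Bystander.
- case: Grey plastic component case 120 x 190 x 32 mm with its clear lid standing open at the side away from the robot, about 155 mm high; fixed. Bystander.
- case_lid (a joint): Angle of the component case's clear lid, rad: 0 shut, stands open at 1.75 to 1.95. Bystander.

How it is judged:
On the way, in this order (a step that is already met when the one before it is completed fails the run):
1. the board's far edge is against the end stop (within 3 mm) while the lever is still open (x of board_far_edge in the frame of end_stop above -0.003 m and value of joint clamp_lever below 0.7 rad), for 0.1 s.
2. the lever has been pushed round to its closed stop (value of joint clamp_lever above 1.45 rad), for 0.1 s.
At the end, for the whole second after the job is handed in: The lever is at its closed stop (within 0.12 rad), the board lies flat on the ledges with its far edge within 3 mm of the end stop, straight with the jaws, and both jaw facings press on it with more than 3 N; all at rest (value of joint clamp_lever above 1.45 rad and x of board_far_edge in the frame of end_stop above -0.003 m and angle between the x axis of board and the x axis of vise, either way round below 0.03 rad and angle between board's own z axis and vertical below 0.05 rad and height (world z) of board between 0.047 and 0.053 m and contact force between board and fixed_facing above 3 N and contact force between board and moving_facing above 3 N and linear speed of board below 0.01 m/s); the robot touches nothing.
It fails at once if the board is lifted off the ledges, tipped or dropped (height (world z) of board above 0.058 m or height (world z) of board below 0.04 m or angle between board's own z axis and vertical above 0.15 rad).
It fails at once if a bystander is moved by more than 15 mm, or the case's lid is knocked from its open position (distance of any of tinner, flux, tweezers, solder_reel, pickup_pen, iron_holder from where it was at the start of the episode above 0.015 m or value of joint case_lid below 1.5 rad).
It fails at once if the board or the vise is pushed with the arm or the gripper's body instead of the fingers (contact force between the arm and board above 2 N or contact force between the arm and vise above 4 N).
It also fails if it takes over 53 s, if anything falls off the work surface, if the arm or the gripper's body presses on something with over 40 N, if the wrist force passes 120 N, or if a joint passes its speed limit or range.

ROBOT

A 7-joint arm with a two-finger parallel gripper is mounted at the origin on the work surface. World frame = base frame: x ahead of the robot, y to its left, z up, the work surface at z = 0. Lengths are in m, angles in rad, forces in N, time in s.
With the tool pointing down it reaches from about 0.425 to 0.825 m from the base axis. Payload 3.6 kg.
Tool frame: the origin (TCP) lies at the very end of the fingers, on their centre line; the grasp point (between the pads) lies 19 mm behind it; x points along the fingers, y is the direction in which the jaws open and shut, and the axes are right-handed (so a half turn about x gives the same grasp; the last joint's range is limited). The gripper opens to 93 mm and grips with 3 to 60 N. Pads are 15 mm wide; open, the fingers measure 128 mm over their backs; the gripper's body (75 mm by 188 mm) begins 65 mm behind the grasp point.
Start: joints at [-1.23, 0.615, -0.013, 1.423, 0.008, 1.103, -0.04], TCP at [0.233, 0.607, 0.219] pointing down, gripper open.
Joint ranges: [-3.12, 3.12], [-0.3, 2.06], [-1.34, 1.32], [0.26, 2.42], [-1.36, 4.5], [0.01, 1.98], [-2.84, 2.84]. Speed limits (rad/s): [2.79, 2.79, 3.14, 3.14, 3.14, 3.14, 3.14].

INTERFACE

Orientations are given as a rotation vector (axis times angle).
In Python, from bench import get_obs, get_image, calibration, hand_in gives the robot as it stands. The module is installed in compiled form; this text tells all that it offers.
- The arm moves only by the tool drive_tool, never from a script. Its argument "series" is a list of rows, each a list of 2 entries, a list of its own where there are three numbers: the shift along the tool's x, y, z in cm, then the turn, a rotation vector about the tool's x, y, z in degrees. In form: [[[x, y, z], [rx, ry, rz]], ...]. A call has 1 to 12 rows; each row shifts and turns the commanded pose from where the row before left it, along the tool's axes as they then stand; what a row does not reach is not made up. A row lasts 1/12 s, in which the tool goes at most 41.7 mm and 7.16 degrees, less where a joint would pass 70% of its speed; a pose out of reach is approached as far as the arm can. A call with a gripper value outside its range is refused whole. "fingers" is the closure, from 0 (fully open) to 1 (shut), set as the call begins (left out, the last holds). The fingers move at their own pace and stop on an object; "newtons" is the grip in N (left out, the last holds). Time passes only in rows, so rows that do not move let the fingers close. It gives the time, the measured TCP pose, the force and the opening at its end, in the units of the state.
- get_obs(): the state, without advancing time (a new reading comes with each control period).
- get_image(name): name is "side" or "top"; returns the picture (420x560x3 uint8, blue, green, red); there is no depth.
- calibration(name): a dict with "mtx" (3x3 intrinsics, pixels), "camera_from_world" (4x4, takes a point from world to camera coordinates). Camera axes: x right, y down, z forward; pixel columns grow to the right and rows downward; lengths in m; the calibration is good to about 2 mm. A picture is of the moment at which its call begins. calibration takes no time and is no camera call.
- hand_in(): hands the job in, once; it reports no verdict.
The state is a dict: "t": time; "joint_pos": joint angles; "joint_vel": joint speeds; "effort": joint torques, N m; "eef_pos": TCP position; "orientation": TCP orientation; "contact_force": force on the tool from outside, world axes, zero at the start; "torque": the same for the moment, N m; "finger_gap": finger opening in m.
Only numpy, scipy, OpenCV 4.12 (cv2) and the standard library are available. Lean on these libraries where they do the work, as an engineer would, in place of code of your own. Each camera call takes 0.05 s, during which the arm holds its last target. There are 200 camera calls.

## Working session

There is one attempt and no reset: what is moved stays moved. The work goes in short steps, Python scripts to look and compute and a tool call to move; the robot and the scene stay as the last step left them, time stands still between calls to the robot, and variables do not carry over. Pictures are saved under pics/ and viewed, about 8 in all and at most 12, crops included, and the job is handed in when it is done.

Besides the shell and the picture viewer there is one more tool, called after "Call:" as name(argument=value, ...) on one line, values as JSON. drive_tool: Moves the arm, as the interface text tells. Its arguments: {"type":"object","properties":{"series":{"type":"array","items":{"type":"array"}},"fingers":{"type":"number"},"newtons":{"type":"number"}},"required":["series"]}

```bash
mkdir -p pics; cat > h.py <<'E'
import numpy as np, cv2
from bench import *
from scipy.spatial.transform import Rotation as R
def proj(n,p):
    c=calibration(n);T=np.array(c["camera_from_world"]);q=T[:3,:3]@np.array(p)+T[:3,3];u=np.array(c["mtx"])@q;return u[:2]/u[2]
def ray(n,uv,z):
    c=calibration(n);T=np.array(c["camera_from_world"]);d=T[:3,:3].T@np.linalg.solve(np.array(c["mtx"]),[uv[0],uv[1],1]);o=-T[:3,:3].T@T[:3,3];return (o+d*(z-o[2])/d[2])
E
python3 - <<'E'
from h import *
for n in("top","side"):
    im=get_image(n);cv2.imwrite(f"pics/{n}0.png",im)
    T=np.array(calibration(n)["camera_from_world"]);print(n,-T[:3,:3].T@T[:3,3],T[2,:3])
o=get_obs();print(o["t"],o["eef_pos"],o["orientation"],o["finger_gap"],o["contact_force"]);print(R.from_rotvec(o["orientation"]).as_matrix().round(3))
E
```

```text
top [0.35469256 0.01483484 1.36116296] [ 0.18422871  0.0083939  -0.98284756]
side [-6.55025849e-04 -7.42066170e-01  7.00458239e-01] [ 0.51286558  0.65858222 -0.55067083]
0.1 [0.23285338 0.60614524 0.21764329] [ 0.28605914  1.55195815 -0.28944248] 0.09321156143057166 [ 0.02083592 -0.72730828 -0.95836909]
[[-0.001  0.359  0.934]
 [-0.002  0.934 -0.359]
 [-1.    -0.002  0.   ]]
```

View pics/top0.png

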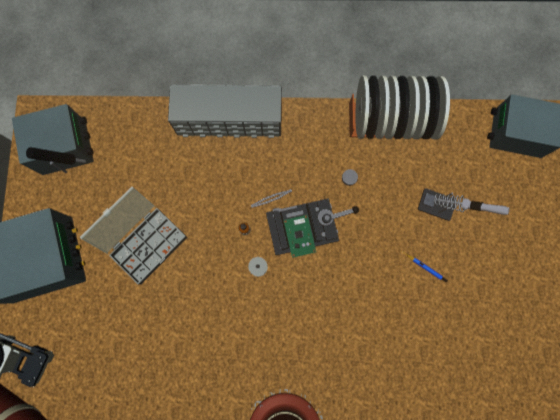

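View pics/side0.png

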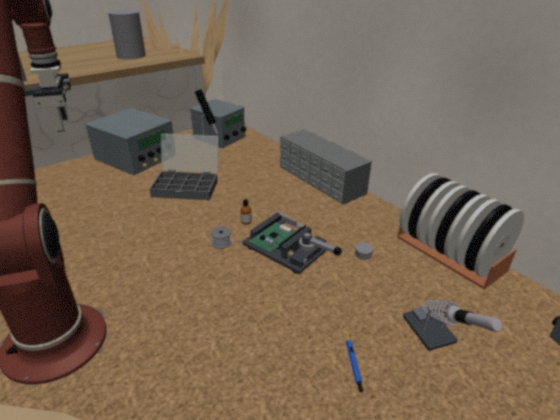

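Top view: the vise is at about (302,228), the lever ball at (355,210), the board at (300,235), the tinner at (349,177), the tweezers at (271,198), the flux at (244,228) and the reel at (258,267). The gripper is far left. Next I'll enlarge the vise in both views.

```bash
python3 - <<'E'
import cv2,numpy as np
a=cv2.imread("pics/top0.png")[185:275,255:365];b=cv2.imread("pics/side0.png")[205:275,235:345]
a=cv2.resize(a,None,fx=6,fy=6,interpolation=cv2.INTER_CUBIC);cv2.imwrite("pics/c1.png",a)
b=cv2.resize(b,None,fx=6,fy=6,interpolation=cv2.INTER_CUBIC);cv2.imwrite("pics/c2.png",b)
E
```

```text
(no output)
```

View pics/c1.png

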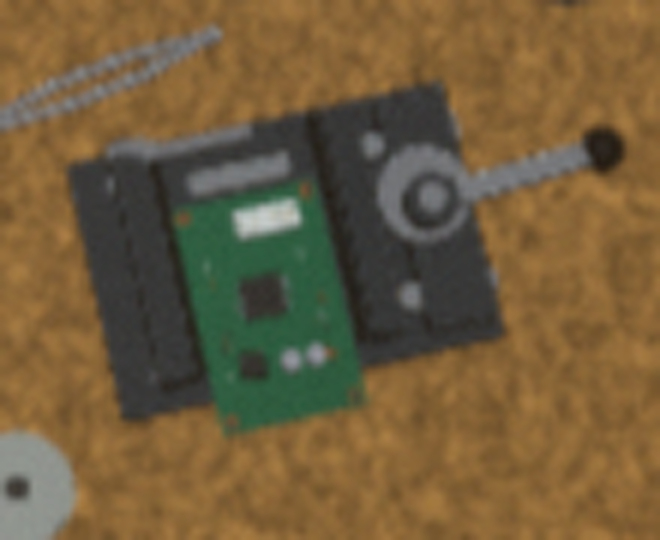

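View pics/c2.png

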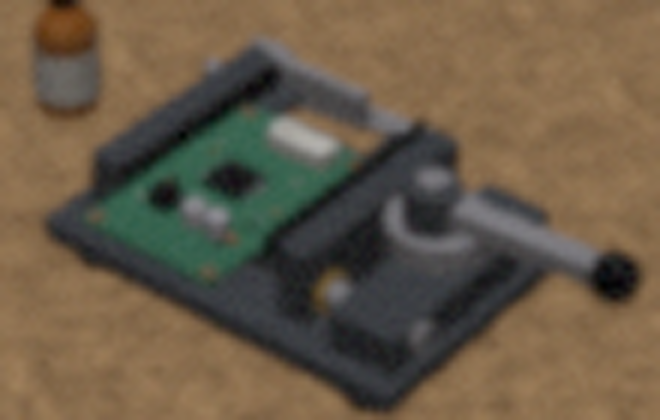

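Crop 1 shows the board corners at about (177,207), (310,182), (367,403) and (230,435). The hub is at (432,195), the ball at (604,150) and the slab corners at (70,165), (440,85), (503,335) and (125,418). Now I'll turn these into positions.

```bash
python3 - <<'E'
from h import *
im=cv2.imread("pics/top0.png")
def c(u,v): return np.array([255+(u+.5)/6-.5,185+(v+.5)/6-.5])
hsv=cv2.cvtColor(im,cv2.COLOR_BGR2HSV)
m=cv2.inRange(hsv,(45,60,30),(90,255,255));m[:185]=0;m[275:]=0;m[:,:255]=0;m[:,365:]=0
m=cv2.morphologyEx(m,cv2.MORPH_CLOSE,np.ones((5,5)))
cs=max(cv2.findContours(m,0,2)[0],key=cv2.contourArea)
P=np.array([ray("top",p[0],.053)[:2] for p in cs])
r=cv2.minAreaRect((P*1000).astype(np.float32));print("board rect",r,cv2.boxPoints(r).round(1).tolist())
for k,(u,v) in dict(fl=(177,207),fr=(310,182),nr=(367,403),nl=(230,435)).items(): print(k,(ray("top",c(u,v),.053)*1000).round(1))
S=[ray("top",c(*p),.022)[:2]*1000 for p in [(70,165),(440,85),(503,335),(125,418)]]
for s in S:print("slab",s.round(1))
print("mid",np.mean(S,0), "yaw",[np.degrees(np.arctan2(*(a-b)[::-1])) for a,b in((S[0],S[3]),(S[1],S[2]))],[np.degrees(np.arctan2(*(a-b)[::-1]))for a,b in((S[0],S[1]),(S[3],S[2]))])
h=ray("top",c(432,195),.082)*1000;b=ray("top",c(604,150),.068)*1000
print("hub",h,"ball",b,np.linalg.norm((b-h)[:2]),np.degrees(np.arctan2(*(b-h)[1::-1])))
# side view check
def d(u,v): return np.array([235+(u+.5)/6-.5,205+(v+.5)/6-.5])
print("side hub",ray("side",d(435,178),.082)*1000,"ball",ray("side",d(615,276),.068)*1000)
for p in [(95,215),(212,282),(360,150),(250,108)]: print("side board",(ray("side",d(*p),.053)*1000).round(1))
E
```

```text
board rect ((532.7820434570312, -36.30364227294922), (109.73869323730469, 72.94098663330078), 13.402365684509277) [[471.0, -13.5], [487.8999938964844, -84.5], [594.5999755859375, -59.099998474121094], [577.7000122070312, 11.899999618530273]]
fl [579.3   6.6  53. ]
fr [592.2 -56.5  53. ]
nr [487.1 -83.5  53. ]
nl [471.3 -19.3  53. ]
slab [604.8  58.9]
slab [ 646.9 -121.9]
slab [ 523.9 -151.4]
slab [481.6  30.3]
mid [564.30091572 -46.00586436] yaw [np.float64(13.06379879979565), np.float64(13.503692105534913)] [np.float64(103.11496781369415), np.float64(103.12011180079054)]
hub [ 581.43552891 -111.66516936   82.        ] ball [ 606.44525503 -194.19418703   68.        ] 86.23528952191407 -73.14100805267277
side hub [ 577.89003748 -115.40898204   82.        ] ball [ 604.99512231 -194.35263433   68.        ]
side board [473.7 -20.3  53. ]
side board [486.  -85.9  53. ]
side board [592.4 -50.7  53. ]
side board [573.7   3.6  53. ]
```

Call:
drive_tool(series=[[[-0.3, -1, 1.6], [0, 0, 0]], [[-0.3, -2, 3.1], [0, 0, 0]], [[-0.3, -2, 3.1], [0, 0, 0]], [[-0.3, -2, 3.1], [0, 0, 0]], [[0, -2, 3.1], [0, 0, 0]], [[0, -2, 3.1], [0, 0, 0]], [[0, -2, 3.1], [0, 0, 0]], [[0, -2, 3.1], [0, 0, 0]], [[0, -2, 3.1], [0, 0, 0]], [[0, -2, 3.1], [0, 0, 0]], [[0, -2, 3.1], [0, 0, 0]], [[0, -2, 3.1], [0, 0, 0]]], fingers=1, newtons=20)

```text
t: 1.1
eef_pos: [0.4844, 0.2623, 0.2304]
orientation: [0.287, 1.552, -0.288]
contact_force: [0.8, -0.1, -0.1]
finger_gap: 0.0178
```

Call:
drive_tool(series=[[[0, -3, 0.75], [0, 0, 0]], [[0, -3, 0.75], [0, 0, 0]], [[0, -3, 0.75], [0, 0, 0]], [[0, -3, 0.75], [0, 0, 0]], [[0, -3, 0.75], [0, 0, 0]], [[0, -3, 0.75], [0, 0, 0]], [[0, -3, 0.75], [0, 0, 0]], [[0, -3, 0.75], [0, 0, 0]], [[0, -3, 0.75], [0, 0, 0]], [[0, -3, 0.75], [0, 0, 0]], [[0, 0, 0], [7, 0, 0]], [[0, 0, 0], [7, 0, 0]]])

```text
t: 2.1
eef_pos: [0.4455, -0.0457, 0.2305]
orientation: [0.487, 1.516, -0.488]
contact_force: [0.1, 0.4, -0.6]
finger_gap: 0.0005
```

Call:
drive_tool(series=[[[0, 0, 0], [7, 0, 0]], [[0, 0, 0], [7, 0, 0]], [[0, 0, 0], [7, 0, 0]], [[0, 0, 0], [7, 0, 0]], [[0, 0, 0], [7, 0, 0]], [[0, 0, 0], [7, 0, 0]], [[0, 0, 0], [7, 0, 0]], [[0, 0, 0], [7, 0, 0]], [[0, 0, 0], [7, 0, 0]], [[0, 0, 0], [7, 0, 0]], [[0, 0, 0], [7, 0, 0]], [[0, 0, 0], [7, 0, 0]]])

```text
t: 3.1
eef_pos: [0.4459, -0.0428, 0.2304]
orientation: [1.575, 0.922, -1.576]
contact_force: [-0.3, 0.3, -0.2]
finger_gap: 0.0005
```

Call:
drive_tool(series=[[[0, 0, 0], [7, 0, 0]], [[0, 0, 0], [7, 0, 0]], [[0, 0, 0], [7, 0, 0]], [[0, 0, 0], [7, 0, 0]], [[0, 0, 0], [7, 0, 0]], [[0, 0, 0], [7, 0, 0]], [[0, 0, 0], [6, 0, 0]], [[0, 0, 0], [0, 0, 0]], [[0, 0, 0], [0, 0, 0]], [[0, 0, 0], [0, 0, 0]]])

```text
t: 3.93
eef_pos: [0.4461, -0.0428, 0.2305]
orientation: [2.1, 0.242, -2.101]
contact_force: [0.2, 0.5, 0.3]
finger_gap: 0.0003
```

```bash
cat >> h.py <<'E'
O=np.array([.5604,-.0295]);A=np.radians(13.2);VX=np.array([np.cos(A),np.sin(A)]);VY=np.array([-np.sin(A),np.cos(A)])
def st():
    o=get_obs();M=R.from_rotvec(o["orientation"]).as_matrix();p=np.array(o["eef_pos"]);d=p[:2]-O
    print("t",o["t"],"p",p.round(4),"vise XY mm",(1000*np.array([d@VX,d@VY])).round(1),"yaw z",np.degrees(np.arctan2(M[1,2],M[0,2])).round(2),"x",M[:,0].round(3),"F",np.round(o["contact_force"],2),"gap",o["finger_gap"],"j",np.round(o["joint_pos"],2))
E
python3 -c "from h import *;st()"
```

```text
t 3.9333 p [ 0.4461 -0.0428  0.2305] vise XY mm [-114.3   13.2] yaw z -166.87 x [-0.  0. -1.] F [0.18 0.5  0.31] gap 0.0003016218420505559 j [-0.48  0.35  0.72  1.97 -0.29  0.92 -0.96]
```

Call:
drive_tool(series=[[[0, 1.4, 0], [0, 0, 0]], [[3, 0, 0], [0, 0, 0]], [[3, 0, 0], [0, 0, 0]], [[3, 0, 0], [0, 0, 0]], [[3, 0, 0], [0, 0, 0]], [[3, 0, 0], [0, 0, 0]], [[2.5, 0, 0], [0, 0, 0]], [[1.3, 0, 0], [0, 0, 0]], [[0, 0, 0], [0, 0, 0]], [[0, 0, 0], [0, 0, 0]]])

```text
t: 4.77
eef_pos: [0.4493, -0.0568, 0.0424]
orientation: [2.1, 0.24, -2.102]
contact_force: [0.2, -0.1, -0.3]
finger_gap: 0.0008
```

```bash
python3 - <<'E'
from h import *
st()
a=get_image("top")[185:285,255:365];b=get_image("side")[195:275,225:345]
a=cv2.resize(a,None,fx=4,fy=4,interpolation=3);b=cv2.resize(b,None,fx=3,fy=3,interpolation=3)
c=np.zeros((400,800,3),np.uint8);c[:400,:440]=a;c[:240,440:800]=b;cv2.imwrite("pics/d1.png",c)
E
```

```text
t 4.7667 p [ 0.4493 -0.0568  0.0424] vise XY mm [-114.4   -1.2] yaw z -166.99 x [-0.001  0.    -1.   ] F [ 0.2  -0.09 -0.3 ] gap 0.0007561027425607085 j [-0.21  0.65  0.43  2.16 -0.62  0.45 -0.63]
```

View pics/d1.png

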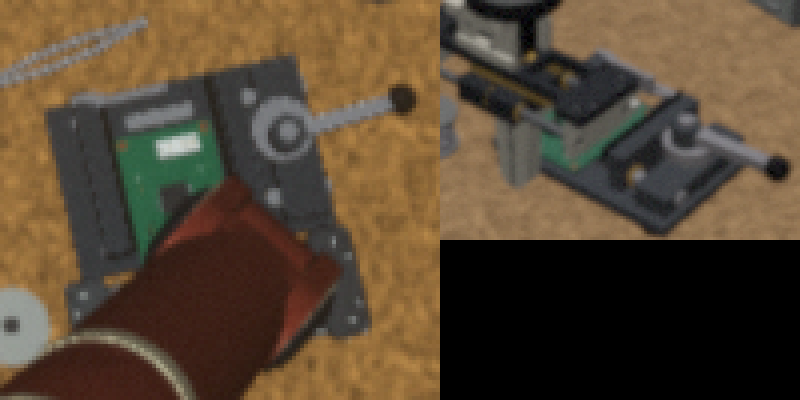

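```bash
python3 - <<'E'
from h import *
p=get_obs()["eef_pos"]
for q in ([0,0,0],[0,0,.019],[0,0,.084]): 
    u=proj("side",np.array(p)+q);print((u-[225,195])*3+[440,0])
b=cv2.imread("pics/d1.png")[0:240,440:800];cv2.imwrite("pics/d2.png",cv2.resize(get_image("side")[175:265,215:325],None,fx=6,fy=6,interpolation=3))
for q in ([0,0,0],[0,0,.019],[0,0,.084]): print((proj("side",np.array(p)+q)-[215,175])*6)
E
```

```text
[518.27939037 177.50864409]
[517.66121945 159.04565968]
[515.44840629  92.95530562]
[216.55878074 475.01728817]
[215.3224389  438.09131936]
[210.89681257 305.91061123]
```

View pics/d2.png

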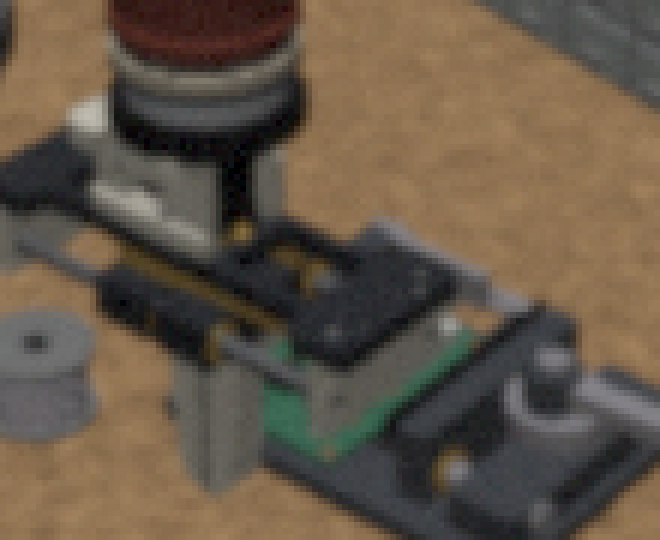

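Fingers are closed, straight down and in front of the board's near edge. The body is clear above it.

Call:
drive_tool(series=[[[0, 0, -1], [0, 0, 0]], [[0, 0, -0.6], [0, 0, 0]], [[0, 0, -0.4], [0, 0, 0]], [[0, 0, -0.4], [0, 0, 0]], [[0, 0, -0.4], [0, 0, 0]], [[0, 0, -0.4], [0, 0, 0]], [[0, 0, -0.4], [0, 0, 0]], [[0, 0, -0.3], [0, 0, 0]], [[0, 0, 0], [0, 0, 0]]])

```text
t: 5.67
eef_pos: [0.4885, -0.0476, 0.0426]
orientation: [2.102, 0.239, -2.1]
contact_force: [0.3, 0.2, -0.1]
finger_gap: 0.0003
```

Call:
drive_tool(series=[[[0, 0, -0.2], [0, 0, 0]], [[0, 0, -0.1], [0, 0, 0]], [[0, 0, 0], [0, 0, 0]]])

```text
t: 5.92
eef_pos: [0.4906, -0.0471, 0.0426]
orientation: [2.102, 0.239, -2.101]
contact_force: [-0.3, 0.3, -1.1]
finger_gap: 0.0004
```

```bash
python3 -c "from h import *;st()"
```

```text
t 5.9167 p [ 0.4906 -0.0471  0.0426] vise XY mm [-72.   -1.2] yaw z -167.01 x [ 0. -0. -1.] F [-0.33  0.27 -1.1 ] gap 0.0003755836610936158 j [-0.25  0.69  0.47  2.06 -0.6   0.53 -0.69]
```

Call:
drive_tool(series=[[[0, 0, -0.1], [0, 0, 0]], [[0, 0, -0.1], [0, 0, 0]], [[0, 0, -0.1], [0, 0, 0]], [[0, 0, 0], [0, 0, 0]]])

```text
t: 6.25
eef_pos: [0.4931, -0.0465, 0.0426]
orientation: [2.101, 0.239, -2.102]
contact_force: [-2.0, 0.1, -0.6]
finger_gap: 0.0006
```

Call:
drive_tool(series=[[[0, 0, -0.1], [0, 0, 0]], [[0, 0, 0], [0, 0, 0]]])

```text
t: 6.42
eef_pos: [0.4931, -0.0465, 0.0426]
orientation: [2.099, 0.239, -2.104]
contact_force: [-2.6, -1.4, 1.9]
finger_gap: 0.0002
```

Call:
drive_tool(series=[[[0, 0, -0.1], [0, 0, 0]], [[0, 0, 0], [0, 0, 0]]])

```text
t: 6.58
eef_pos: [0.4932, -0.0465, 0.0426]
orientation: [2.098, 0.239, -2.106]
contact_force: [-4.8, -1.1, 4.3]
finger_gap: 0.0005
```

Call:
drive_tool(series=[[[0, 0, -0.1], [0, 0, 0]], [[0, 0, -0.1], [0, 0, 0]], [[0, 0, 0], [0, 0, 0]], [[0, 0, 0], [0, 0, 0]]])

```text
t: 6.92
eef_pos: [0.4932, -0.0465, 0.0425]
orientation: [2.095, 0.239, -2.11]
contact_force: [-8.4, -2.3, 6.6]
finger_gap: 0.0004
```

```bash
python3 - <<'E'
from h import *
st()
a=get_image("top")[190:250,260:345];b=get_image("side")[205:265,245:330]
a=cv2.resize(a,None,fx=4.7,fy=4.7,interpolation=3);b=cv2.resize(b,None,fx=4.7,fy=4.7,interpolation=3)
cv2.imwrite("pics/e1.png",np.hstack([a,b]))
E
```

```text
t 6.9167 p [ 0.4932 -0.0465  0.0425] vise XY mm [-69.3  -1.2] yaw z -167.1 x [-0.007  0.    -1.   ] F [-8.41 -2.33  6.57] gap 0.00044819393553145287 j [-0.26  0.7   0.47  2.04 -0.6   0.55 -0.7 ]
```

View pics/e1.png

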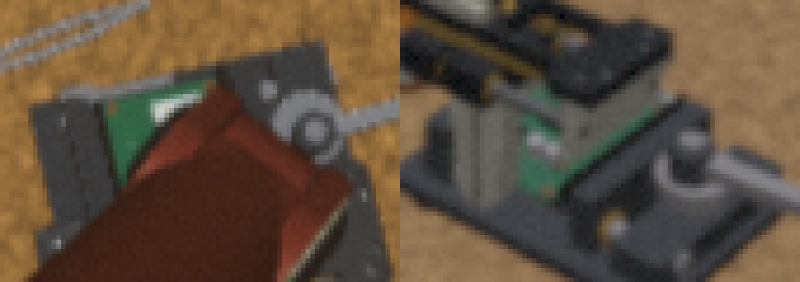

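Top view: the board's far edge now meets the stop plate, and the push force rises with no further motion. Back off and go to the lever.

Call:
drive_tool(series=[[[0, 0, 1], [0, 0, 0]], [[0, 0, 2], [0, 0, 0]], [[-3, 0, 1], [0, 0, 0]], [[-3.5, 0, 0], [0, 0, 0]], [[-3, 0, 0], [0, 0, 0]], [[0, 3.5, -1], [0, 0, 0]], [[0, 3.5, -1], [0, 0, 0]], [[0, 3.5, -2], [0, 0, 0]], [[0, 3.5, -2], [0, 0, 0]], [[0, 0, -1.5], [0, 0, 0]], [[0, 0, 0], [0, 0, 0]], [[0, 0, 0], [0, 0, 0]]])

```text
t: 8.02
eef_pos: [0.5637, -0.1734, 0.1372]
orientation: [2.102, 0.241, -2.1]
contact_force: [0.3, 0.2, -0.5]
finger_gap: 0.0009
```

```bash
python3 - <<'E'
from h import *
st()
im=get_image("top");cv2.imwrite("pics/top2.png",im)
print((ray("top",(349,177),.024)*1000).round(), (ray("top",(355,210),.068)*1000).round())
a=cv2.resize(im[180:280,255:380],None,fx=6,fy=6,interpolation=3)
cv2.imwrite("pics/f1.png",a)
E
```

```text
t 8.0167 p [ 0.5637 -0.1734  0.1372] vise XY mm [ -29.7 -140.8] yaw z -166.93 x [ 0.001  0.001 -1.   ] F [ 0.33  0.19 -0.45] gap 0.000852913592465564 j [-0.09  0.67  0.59  1.71 -0.46  0.9  -0.65]
[ 713. -185.   24.] [ 605. -193.   68.]
```

View pics/f1.png

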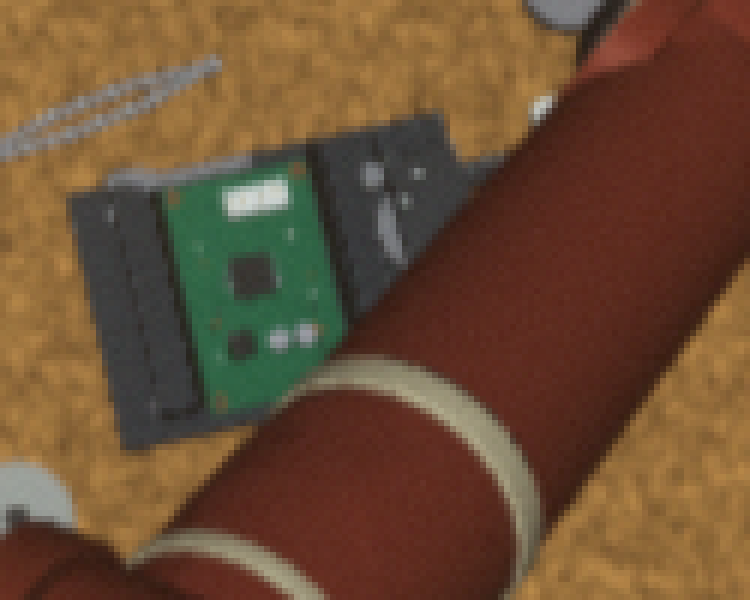

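The board sits at the stop. Lower behind the lever arm.

Call:
drive_tool(series=[[[2, -0.2, 0], [-4, 0, 0]], [[3, 0, 0], [0, 0, 0]], [[2.2, 0, 0], [0, 0, 0]], [[1, 0, 0], [0, 0, 0]], [[0, 0, 0], [0, 0, 0]], [[0, 0, -0.8], [0, 0, 0]], [[0, 0, -0.6], [0, 0, 0]], [[0, 0, -0.4], [0, 0, 0]], [[0, 0, 0], [0, 0, 0]], [[0, 0, 0], [0, 0, 0]]])

```text
t: 8.9
eef_pos: [0.5805, -0.1668, 0.0565]
orientation: [2.063, 0.308, -2.059]
contact_force: [0.4, -0.2, -0.1]
finger_gap: 0.0004
```

```bash
python3 - <<'E'
from h import *
st()
im=get_image("side");cv2.imwrite("pics/g1.png",cv2.resize(im[190:290,250:375],None,fx=6,fy=6,interpolation=3))
E
```

```text
t 8.9 p [ 0.5805 -0.1668  0.0565] vise XY mm [ -11.8 -138.3] yaw z -162.97 x [ 0.002 -0.001 -1.   ] F [ 0.36 -0.23 -0.12] gap 0.00036672234400334674 j [-0.05  0.79  0.5   1.74 -0.53  0.75 -0.56]
```

View pics/g1.png

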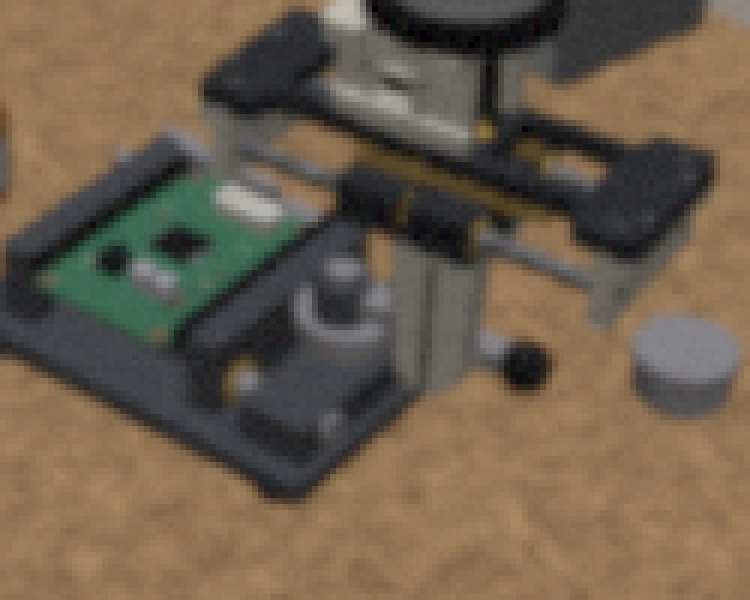

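The fingers stand behind the arm between the hub (340,290) and the ball (525,365). Now swing about the pivot.

Call:
drive_tool(series=[[[0, 0, -0.2], [0, 0, 0]], [[0, 0.08, -0.37], [-4, 0, 0]], [[0, 0.08, -0.37], [-4, 0, 0]], [[0, 0.08, -0.37], [-4, 0, 0]], [[0, 0.08, -0.37], [-4, 0, 0]], [[0, 0, 0], [0, 0, 0]]])

```text
t: 9.45
eef_pos: [0.5951, -0.1645, 0.0557]
orientation: [1.892, 0.561, -1.897]
contact_force: [-2.2, -1.7, 1.6]
finger_gap: 0.0001
```

```bash
cat >> h.py <<'E'
def lev():
    o=get_obs();M=R.from_rotvec(o["orientation"]).as_matrix();p=np.array(o["eef_pos"])[:2]-O
    q=np.array([p@VX,p@VY])*1000-[0,-85];m=M[:2,1:];c=-np.array([q@[VX@m[:,0],VY@m[:,0]],q@[VX@m[:,1],VY@m[:,1]]])
    th=np.degrees(np.arctan2(-M[1,2],-M[0,2]))-13.2
    print("theta tool",th.round(1),"pivot in tool y,z (want -53,-13.5)",c.round(1))
E
python3 -c "from h import *;st();lev()"
```

```text
t 9.45 p [ 0.5951 -0.1645  0.0557] vise XY mm [   2.9 -139.4] yaw z -147.01 x [-0.002 -0.    -1.   ] F [-2.18 -1.74  1.55] gap 0.00010482036733725864 j [-0.02  0.79  0.43  1.69 -0.45  0.76 -0.37]
theta tool 19.8 pivot in tool y,z (want -53,-13.5) [-52.1 -15.7]
```

Call:
drive_tool(series=[[[0, 0.08, -0.4], [-4, 0, 0]], [[0, 0.08, -0.38], [-4, 0, 0]], [[0, 0.08, -0.38], [-4, 0, 0]], [[0, 0.08, -0.37], [-4, 0, 0]], [[0, 0.08, -0.37], [-4, 0, 0]], [[0, 0.08, -0.37], [-4, 0, 0]], [[0, 0.08, -0.37], [-4, 0, 0]], [[0, 0.08, -0.37], [-4, 0, 0]]])

```text
t: 10.12
eef_pos: [0.6204, -0.1492, 0.0558]
orientation: [1.521, 0.966, -1.525]
contact_force: [-0.5, -3.8, -0.1]
finger_gap: 0.0004
```

```bash
python3 -c "from h import *;st();lev()"
```

```text
t 10.1167 p [ 0.6204 -0.1492  0.0558] vise XY mm [  31.1 -130.2] yaw z -115.07 x [-0.001 -0.004 -1.   ] F [-0.54 -3.84 -0.09] gap 0.0004316812750244735 j [ 0.03  0.79  0.29  1.63 -0.29  0.76  0.01]
theta tool 51.7 pivot in tool y,z (want -53,-13.5) [-52.4 -16.2]
```

Call:
drive_tool(series=[[[0, 0.08, -0.38], [-4, 0, 0]], [[0, 0.08, -0.38], [-4, 0, 0]], [[0, 0.08, -0.38], [-4, 0, 0]], [[0, 0.08, -0.38], [-4, 0, 0]], [[0, 0.08, -0.38], [-4, 0, 0]], [[0, 0.08, -0.38], [-4, 0, 0]], [[0, 0.08, -0.38], [-4, 0, 0]], [[0, 0.08, -0.38], [-4, 0, 0]], [[0, 0, 0], [0, 0, 0]]])

```text
t: 10.87
eef_pos: [0.6342, -0.1204, 0.0558]
orientation: [1.119, 1.259, -1.12]
contact_force: [1.7, -4.7, -2.6]
finger_gap: 0.0007
```

```bash
python3 -c "from h import *;st();lev()"
```

```text
t 10.8667 p [ 0.6342 -0.1204  0.0558] vise XY mm [  51.1 -105.3] yaw z -83.12 x [ 0.003 -0.003 -1.   ] F [ 1.71 -4.74 -2.64] gap 0.0006805727511334048 j [ 0.07  0.79  0.14  1.6  -0.14  0.76  0.39]
theta tool 83.7 pivot in tool y,z (want -53,-13.5) [-53.  -14.6]
```

Nearly there. Finish the turn and press into the stop.

Call:
drive_tool(series=[[[0, 0.06, -0.3], [-3, 0, 0]], [[0, 0.06, -0.3], [-3, 0, 0]], [[0, 0, -0.2], [0, 0, 0]], [[0, 0, -0.1], [0, 0, 0]], [[0, 0, 0], [0, 0, 0]]])

```text
t: 11.28
eef_pos: [0.6347, -0.1141, 0.0559]
orientation: [1.041, 1.297, -1.045]
contact_force: [3.3, -7.4, -3.2]
finger_gap: 0.0003
```

Call:
drive_tool(series=[[[0, 0, -0.1], [0, 0, 0]], [[0, 0, -0.1], [0, 0, 0]], [[0, 0, 0], [0, 0, 0]]])

```text
t: 11.53
eef_pos: [0.6347, -0.1141, 0.056]
orientation: [1.041, 1.294, -1.046]
contact_force: [4.4, -9.5, -5.2]
finger_gap: 0.0007
```

```bash
python3 -c "from h import *;st();lev()"
```

```text
t 11.5333 p [ 0.6347 -0.1141  0.056 ] vise XY mm [ 53.  -99.3] yaw z -77.38 x [ 0.007 -0.01  -1.   ] F [ 4.44 -9.48 -5.18] gap 0.0007111593072537774 j [ 0.07  0.78  0.11  1.61 -0.11  0.75  0.45]
theta tool 89.4 pivot in tool y,z (want -53,-13.5) [-53.2 -13.8]
```

Call:
drive_tool(series=[[[0, 0, -0.2], [0, 0, 0]], [[0, 0, -0.2], [0, 0, 0]], [[0, 0, 0], [0, 0, 0]], [[0, 0, 0], [0, 0, 0]]])

```text
t: 11.87
eef_pos: [0.6347, -0.114, 0.056]
orientation: [1.039, 1.287, -1.049]
contact_force: [5.4, -13.7, -7.9]
finger_gap: 0.0009
```

Call:
drive_tool(series=[[[0, 0, 1], [0, 0, 0]], [[0, 0, 1.5], [0, 0, 0]], [[-3, 0, 0], [0, 0, 0]], [[-3, 0, 0], [0, 0, 0]], [[-3, 0, 0], [0, 0, 0]], [[-3, 0, 3], [0, 0, 0]], [[0, 0, 3.5], [0, 0, 0]], [[0, 0, 3.5], [0, 0, 0]], [[0, 0, 3.5], [0, 0, 0]], [[0, 0, 3.5], [0, 0, 0]], [[0, 0, 0], [0, 0, 0]], [[0, 0, 0], [0, 0, 0]]])

```text
t: 12.87
eef_pos: [0.674, -0.2953, 0.1742]
orientation: [1.045, 1.307, -1.045]
contact_force: [0.1, 0.7, -0.7]
finger_gap: 0.0004
```

```bash
python3 - <<'E'
from h import *
st()
a=get_image("top");b=get_image("side");cv2.imwrite("pics/top3.png",a)
a=cv2.resize(a[180:280,260:360],None,fx=4,fy=4,interpolation=3);b=cv2.resize(b[185:285,240:340],None,fx=4,fy=4,interpolation=3)
cv2.imwrite("pics/h1.png",np.hstack([a,b]))
E
```

```text
t 12.8667 p [ 0.674  -0.2953  0.1742] vise XY mm [  49.9 -284.7] yaw z -77.34 x [-0.001  0.001 -1.   ] F [ 0.09  0.71 -0.68] gap 0.00039968087141577626 j [ 0.33  0.8   0.12  1.18 -0.09  1.17  0.67]
```

View pics/h1.png

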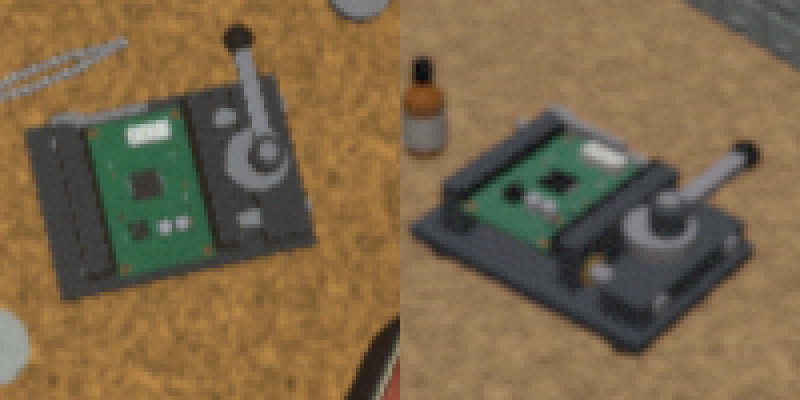

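```bash
python3 - <<'E'
from h import *
im=cv2.imread("pics/top3.png");c=lambda u,v:np.array([260+(u+.5)/4-.5,180+(v+.5)/4-.5])
h=ray("top",c(265,153),.082);b=ray("top",c(238,39),.068);print("lever deg",np.degrees(np.arctan2(*(b-h)[1::-1]))-13.2+90)
m=cv2.inRange(cv2.cvtColor(im,cv2.COLOR_BGR2HSV),(45,60,30),(90,255,255));m[:185]=0;m[275:]=0;m[:,:255]=0;m[:,365:]=0
m=cv2.morphologyEx(m,cv2.MORPH_CLOSE,np.ones((5,5)))
k=max(cv2.findContours(m,0,2)[0],key=cv2.contourArea)
r=cv2.minAreaRect(np.array([ray("top",p[0],.053)[:2]*1000 for p in k],np.float32));d=np.array(r[0])/1000-O
print(r,"board centre in vise",1000*d@VX,1000*d@VY)
E
```

```text
lever deg 88.39642992163921
((555.8329467773438, -30.600921630859375), (111.33665466308594, 72.5746841430664), 13.4737548828125) board centre in vise -4.6977830782074035 -0.02894349628616849
```

```bash
python3 -c "from bench import *;print(hand_in())"
```

```text
the job is handed in; nothing more can be done
None
```

I slid the board along the jaws with the closed fingertips until it stopped at the end stop. I then swung the cam lever round to its closed stop, backed the arm off clear of everything and handed the job in at about 13 s. `hand_in()` gives no verdict.

| Check in the last top view | Measured | Required |
|---|---|---|
| Board far edge, vise X | about 50.3 mm (good to about 2 mm) | 50 mm, within 3 mm |
| Board against jaws | about 0.3° (0.005 rad) | below 0.03 rad |
| Lever angle | about 88° (1.54 rad) | above 1.45 rad |

- **Contact at the stops:** At the end of each push the force kept rising with no further movement, to about 9 N along the push direction on the board and about 15 N on the lever.
- **Small disagreement:** From the fingertip position when the board stopped, its far edge came out about 2 mm short of the stop. That is within the calibration error, and both top views after the push show the edge meeting the stop plate.
- **Not checked directly:** I could not measure the clamping force of the jaw facings on the board. I did not measure the bystanders again at the end. The tweezers, reel, flux and tinner that show in the last pictures looked undisturbed.

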